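# Walk the steel bar over to the bench pins

### The job

Walk the long steel bar over to the two bench pins by swinging it about one end and then the other, never lifting it clear of the bench. First leave its end nearer the pins where it lies as the pivot and swing the far end round until that end is in its final place beside the pins; then keep that end there and swing the other end in, so that the bar lies along both pins, touching or nearly touching them on the side it came from and sticking out about equally past each. Leave the short bar alone.

Things in the scene. Friction and masses are not known exactly. Their poses are not given: they have to be found in the camera images.
- bar: long plain steel bar, 220 mm long, 22 wide, 18 high, 0.55 to 0.9 kg, flat on the bench. Origin: on the underside, middle of the end nearer the pins (the first pivot); x runs along the bar to its other end, z up. It slides with ordinary friction and can be gripped across its width near either end.
- bar_tip (a point): far end of the long bar, which swings first: on the underside, middle of that end, 220 mm from the bar's origin.
- pins: two upright steel pins fixed in the bench, 16 mm thick, 30 high, with flat dark collars. Origin on the bench midway between them; x along the row (pins at x = -40 and +40 mm); the bar starts and finishes on the -y side. Touching and centred, its centre line is at y = -19, bar_tip at x = +110, its origin at x = -110. It starts with its origin 220 mm (give or take 15) from where bar_tip must land.
- short_bar: a bystander: a steel bar of the same section, 22 mm wide and 18 mm high, but only 120 mm long, lying on the bench at one side of the work. Origin: centre of its underside, x along it.
Not all that is in view belongs to the job. Leave any blue, purple or yellow look-alike of the bar alone.

How it is judged:
By the outcome, as a careful person would: the job done as asked, in the order asked, and still so for the second after the job is handed in, with the robot touching nothing.
It also fails if it takes over 58 s, if anything falls off the work surface, if the arm or the gripper's body presses on something with over 40 N, if the wrist force passes 120 N, or if a joint passes its speed limit or range.

### The arm

A 7-joint arm with a two-finger parallel gripper is mounted at the origin on the work surface. World frame = base frame: x ahead of the robot, y to its left, z up, the work surface at z = 0. Lengths are in mm, angles in rad, forces in N, time in s.
With the tool pointing down it reaches from about 400 to 850 mm from the base axis. Payload 4.5 kg.
Tool frame: the origin (TCP) lies on the mounting face of the last link; the fingertips stand 173 mm ahead of it and the grasp point (between the pads) lies 155 mm ahead of it (env.grasp_offset is the distance from the TCP to the grasp point, in mm); z points along the fingers, y is the line along which they close (so a half turn about z gives the same grasp; the last joint's range is limited). The gripper opens to 85 mm and grips with 20 to 120 N. Pads are 22 mm wide; open, the fingers measure 114 mm over their backs; the gripper's body (76 mm by 85 mm) begins 54 mm behind the grasp point. The pads swing forward as they close: fully open they stand 13 mm farther back than shut.
Start: joints at [-1.275, 0.689, -0.195, 1.565, 0.157, 0.902, -0.215], TCP at [161.74, 603.72, 404.717] pointing down, gripper open.
Joint ranges: [-3.01, 3.01], [-0.46, 2.08], [-1.47, 1.51], [0.13, 2.56], [-1, 4.14], [0.04, 2.09], [-2.66, 2.66]. Speed limits (rad/s): [2.57, 2.57, 3.14, 3.14, 3.14, 3.14, 3.14].

### API

Orientations are given as a rotation vector (axis times angle).
In Python, from cell import get_state, eyes, env gives the robot as it stands.
- The arm moves only by the tool step_arm, never from a script. Its argument "moves" is a list of rows, each a list of 6 numbers: the shift along the tool's x, y, z in cm, then the turn, a rotation vector about the tool's x, y, z in degrees. In form: [[dx, dy, dz, rx, ry, rz], ...]. A call has 1 to 10 rows; each row is the pose to reach, as a shift and turn from the pose commanded when the call began, along the tool's axes at that moment; what a row does not reach only later rows make up. A row lasts 1/12 s, in which the tool goes at most 41.7 mm and 7.16 degrees, less where a joint would pass 70% of its speed; a pose out of reach is approached as far as the arm can. A call with a gripper value outside its range is refused whole. "gripper" is the finger opening in cm, from 0 to 8.54, set as the call begins (left out, the last holds). The fingers move at their own pace and stop on an object; "newtons" is the grip in N (left out, the last holds). Time passes only in rows, so rows that repeat a pose let the fingers close. It gives the time, the measured TCP pose, the force, the opening and the grip force at its end, in the units of the state.
- get_state(): the state, without advancing time (a new reading comes with each control period).
- eyes.capture(name): name is "side" or "top" or "wrist"; returns (picture, depth): 480x640x3 uint8, red, green, blue; 480x640 float32, mm along the optical axis (not along the pixel's ray), 0 where there is no reading.
- eyes.calibration(name): a dict with "fx", "fy", "cx", "cy" (pixels), "D" ([k1, k2, p1, p2, k3] as OpenCV has them; the pictures are not rectified), "R" (3x3) and "t" (3): a world point X has camera coordinates R X + t. Camera axes: x right, y down, z forward; pixel columns grow to the right and rows downward; lengths in mm; the calibration is good to about 2 mm. A picture is of the moment at which its call begins: read the wrist's pose just before it. calibration takes no time and is no camera call; for the wrist camera it gives the pose at the moment of the call.
- env.hand_in(): hands the job in; it is judged then, once.
The state is a dict: "clock": time; "joints": joint angles; "qvel": joint speeds; "effort": joint torques, N m; "tool_pos": TCP position; "eef_rot": TCP orientation; "wrist_force": force on the tool from outside, world axes, zero at the start; "ft_torque": the same for the moment, N m; "finger_gap": opening from 0.0 (shut) to 1.0 (fully open); "finger_force": force on a finger pad.
Only numpy, scipy, OpenCV 4.12 (cv2) and the standard library are available. Lean on these libraries where they do the work, as an engineer would, in place of code of your own. Each camera call takes 0.05 s, during which the arm holds its last target. There are 200 camera calls.

## Working session

There is one attempt and no reset: what is moved stays moved. The work goes in short steps, Python scripts to look and compute and a tool call to move; the robot and the scene stay as the last step left them, time stands still between calls to the robot, and variables do not carry over. Pictures are saved under pics/ and viewed, at most 12 in all, crops included, and the job is handed in when it is done.

Besides the shell and the picture viewer there is one more tool, called after "Call:" as name([rows], argument=value, ...), one row to a line, values as JSON. step_arm: Moves the arm, as the interface text tells. Its arguments: {"type":"object","properties":{"moves":{"type":"array","items":{"type":"array","items":{"type":"number"}}},"gripper":{"type":"number"},"newtons":{"type":"number"}},"required":["moves"]}

```bash
ls; mkdir -p pics; python3 - <<'E'
from cell import get_state, eyes, env
import cv2
s=get_state(); print(s)
for n in ("top","side"):
    p,d=eyes.capture(n); cv2.imwrite(f"pics/{n}0.png",p[:,:,::-1]); c=eyes.calibration(n); print(n,c)
E
```

```text
pics
{'clock': 0.0, 'joints': array([-1.27519418,  0.68998592, -0.19449749,  1.56636413,  0.15729106,
        0.90248543, -0.21512503]), 'qvel': array([ 6.49703227e-04,  1.18223581e-03,  7.21445306e-04,  8.98949989e-04,
        1.27374671e-03, -8.66351798e-05,  4.47168375e-04]), 'effort': array([ 3.01937625e-04, -5.39613461e+01, -1.26624539e+00, -1.58547610e+01,
        9.15205077e-03,  9.42066894e-03, -1.34454751e-06]), 'tool_pos': array([161.70949661, 603.37081385, 403.87676122]), 'eef_rot': array([-4.09982641e-01, -3.11461846e+00,  2.90609171e-03]), 'wrist_force': array([ 0.40471402, -0.12613644, -0.29163436]), 'ft_torque': array([-0.01349904,  0.05931408,  0.00059772]), 'finger_force': 0.0, 'finger_gap': 0.9967389475850538}
top {'fx': 612.9202380071806, 'fy': 612.9202380071806, 'cx': 327.41874551187175, 'cy': 246.33565398310054, 'D': array([-0.13202213,  0.        ,  0.        ,  0.        ,  0.        ]), 'R': array([[-0.00301948, -0.99995446,  0.00905322],
       [-0.98774951,  0.00156989, -0.15603986],
       [ 0.15601854, -0.00941347, -0.98770927]]), 't': array([  62.81570745,  540.9050652 , 1490.14605483])}
side {'fx': 572.2570423744645, 'fy': 572.2570423744645, 'cx': 313.9009570488586, 'cy': 238.0673281458713, 'D': array([-0.1094865,  0.       ,  0.       ,  0.       ,  0.       ]), 'R': array([[ 0.79932694, -0.60089392, -0.00171621],
       [-0.44185657, -0.58583036, -0.67938617],
       [ 0.40723361,  0.54380998, -0.73377891]]), 't': array([-405.7525131 ,  304.40689587, 1208.96963566])}
```

View pics/top0.png

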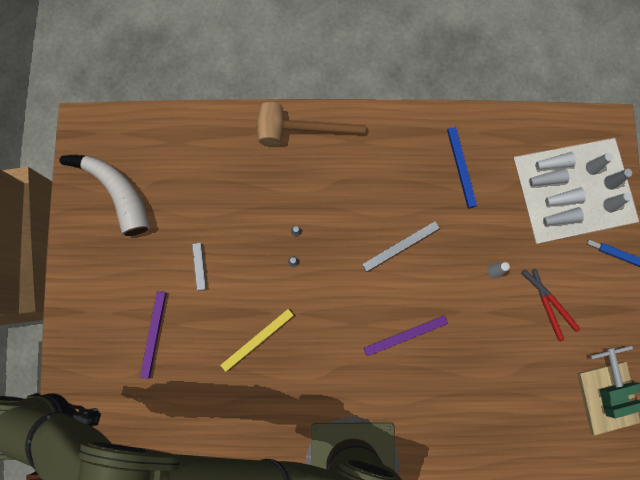

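View pics/side0.png

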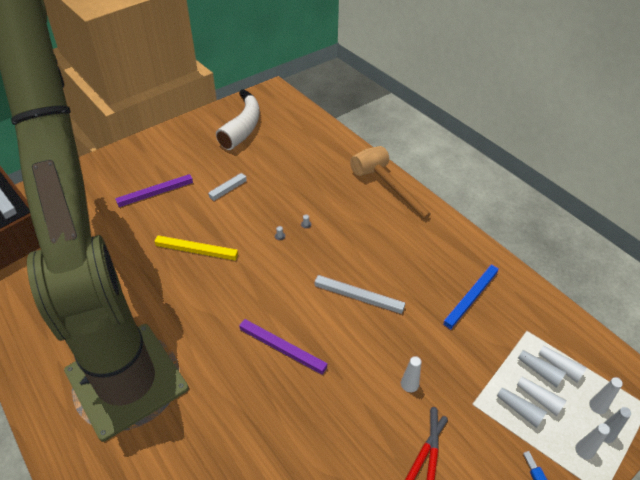

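The top view shows the long grey bar from about (365,268) to (438,224). The pins are at (296,230) and (293,261), and the short grey bar is at (199,267). There are also purple, yellow and blue look-alikes. Grey candidates are the long bar and the short bar, and only the former is about 220 mm long and beside the pins. I'll measure it and confirm with a crop.

```bash
cat > h.py <<'E'
import numpy as np, cv2
from cell import get_state, eyes, env
def ray(name,uv,z,c=None):
    c=c or eyes.calibration(name)
    K=np.array([[c["fx"],0,c["cx"]],[0,c["fy"],c["cy"]],[0,0,1]])
    n=cv2.undistortPoints(np.float64(uv).reshape(-1,1,2),K,c["D"]).reshape(-1,2)
    d=np.c_[n,np.ones(len(n))]@c["R"]; o=-c["R"].T@c["t"]
    return o+d*((z-o[2])/d[:,2])[:,None]
def project(name,X,c=None):
    c=c or eyes.calibration(name)
    K=np.array([[c["fx"],0,c["cx"]],[0,c["fy"],c["cy"]],[0,0,1]])
    return cv2.projectPoints(np.float64(X).reshape(-1,1,3),cv2.Rodrigues(c["R"])[0],c["t"],K,c["D"])[0].reshape(-1,2)
def greymask(p,vmin=110,smax=60):
    h=cv2.cvtColor(p,cv2.COLOR_RGB2HSV); return ((h[...,1]<smax)&(h[...,2]>vmin)).astype(np.uint8)*255
def topface(name,p,roi,z=18,vmin=110,smax=60,c=None):
    "grey blob's outline cast on z, min-area rectangle in mm"
    m=greymask(p,vmin,smax); x0,y0,x1,y1=roi; k=np.zeros_like(m); k[y0:y1,x0:x1]=m[y0:y1,x0:x1]
    b=max(cv2.findContours(k,cv2.RETR_EXTERNAL,cv2.CHAIN_APPROX_NONE)[0],key=cv2.contourArea)
    X=ray(name,b.reshape(-1,2),z,c)[:,:2]
    (cx,cy),(w,h),a=cv2.minAreaRect(X.astype(np.float32))
    if w<h: w,h,a=h,w,a+90
    a=np.radians(a); u=np.array([np.cos(a),np.sin(a)]); C=np.array([cx,cy])
    return C-u*w/2,C+u*w/2,w,h
E
python3 - <<'E'
from h import *
P=cv2.imread("pics/top0.png")[:,:,::-1].copy()
print("bar",topface("top",P,(350,210,450,280)))
print("short",topface("top",P,(185,235,215,300)))
S=cv2.imread("pics/side0.png")[:,:,::-1].copy()
print("bar side z18",topface("side",S,(300,265,415,320),vmin=150))
c=P[200:310,180:460][:,:,::-1]; cv2.imwrite("pics/crop0.png",cv2.resize(c,None,fx=2.8,fy=2.8,interpolation=cv2.INTER_CUBIC))
print([ray("top",[q],z).round(1) for q in ((296,230),(293,261)) for z in (0,30)])
E
```

```text
bar (array([ 602.56409767, -220.84275747]), array([491.28172752, -30.82894968]), 220.20220947265625, 21.83656883239746)
short (array([435.5984232, 381.6899614]), array([554.66280726, 397.0968428 ]), 120.05706787109375, 22.58474349975586)
bar side z18 (array([ 599.91862024, -222.09295981]), array([488.45064245, -32.65214212]), 219.80203247070312, 23.747032165527344)
[array([[590.5, 142.1,   0. ]]), array([[585. , 140.8,  30. ]]), array([[509.8, 149.4,   0. ]]), array([[505.8, 148. ,  30. ]])]
```

View pics/crop0.png

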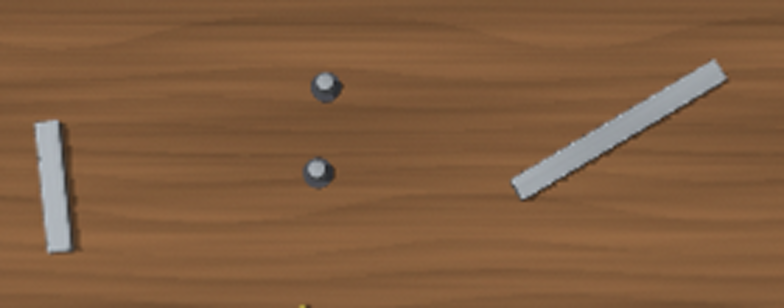

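The crop confirms it: the long plain grey bar (crop 515,190 to 720,70) measures 220 x 22 mm. The pins are at crop (325,82) and (317,169), and the short bar on the left measures 120 mm. Next I'll find the pins from their bright tops and work out the poses.

```bash
cat >> h.py <<'E'
def pins_top(name,p,seeds,r=7,vmin=130,z=30,c=None):
    m=greymask(p,vmin,60); out=[]
    for u,v in seeds:
        k=np.zeros_like(m); cv2.circle(k,(int(u),int(v)),r,255,-1); k&=m
        mo=cv2.moments(k,True); out.append((mo["m10"]/max(mo["m00"],1),mo["m01"]/max(mo["m00"],1))+(mo["m00"],))
    o=np.array(out); return o,ray(name,o[:,:2],z,c)
def pose(xy,yawy,tz):
    "TCP matrix: tool down, tool y along heading yawy (deg)"
    a=np.radians(yawy); y=np.array([np.cos(a),np.sin(a),0]); z=np.array([0,0,-1.]); T=np.eye(4)
    T[:3,:3]=np.c_[np.cross(y,z),y,z]; T[:3,3]=[*xy,tz]; return T
def here():
    s=get_state(); T=np.eye(4); T[:3,:3]=cv2.Rodrigues(s["eef_rot"])[0]; T[:3,3]=s["tool_pos"]; return T
def row(T0,T):
    D=np.linalg.inv(T0)@T; return np.r_[D[:3,3]/10,np.degrees(cv2.Rodrigues(D[:3,:3])[0].ravel())].round(2)
E
python3 - <<'E'
from h import *
P=cv2.imread("pics/top0.png")[:,:,::-1].copy(); S=cv2.imread("pics/side0.png")[:,:,::-1].copy()
o,X=pins_top("top",P,[(296,229),(293,260)]); print(o,X,np.linalg.norm(X[0]-X[1]))
q=project("side",X); print(q)
print(pins_top("side",S,q))
a,b=np.array([601.2,-221.5]),np.array([489.9,-31.7])
u=(a-b)/np.linalg.norm(a-b); yaw=np.degrees(np.arctan2(u[1],u[0])); print("bar yaw",yaw)
print(row(here(),pose(b+u*205,yaw+90,300)), row(here(),pose(b+u*205,yaw+90,177)), b+u*205)
E
```

```text
[[295.45833333 228.70833333  24.        ]
 [292.5        260.          26.        ]] [[588.27967311 142.22933563  30.        ]
 [508.37159479 149.24824822  30.        ]] 80.21574730090792
[[305.89591982 215.53241982]
 [279.33921323 227.19595514]]
(array([[305.5       , 216.83333333,  24.        ],
       [278.96      , 228.24      ,  25.        ]]), array([[584.58702163, 138.96841901,  30.        ],
       [505.47368677, 146.76378541,  30.        ]]))
bar yaw -59.612352787896185
[-6.273e+01 -6.724e+01  1.052e+01 -9.000e-02  4.000e-02  4.462e+01] [-6.273e+01 -6.721e+01  2.282e+01 -9.000e-02  4.000e-02  4.462e+01] [ 593.59879842 -208.53766343]
```

Call:
step_arm([
  [-46.6,-43.8,0,0,0,44.6],
  [-46.6,-43.8,0,0,0,44.6],
  [-46.6,-43.8,0,0,0,44.6],
  [-46.6,-43.8,0,0,0,44.6],
  [-46.6,-43.8,0,0,0,44.6],
  [-46.6,-43.8,0,0,0,44.6],
  [-46.6,-43.8,0,0,0,44.6],
  [-46.6,-43.8,0,0,0,44.6],
  [-46.6,-43.8,0,0,0,44.6],
  [-46.6,-43.8,0,0,0,44.6],
], gripper=5)

```text
clock: 0.93
tool_pos: [381.6, 247.7, 404.6]
eef_rot: [-1.56, -2.727, 0.001]
wrist_force: [2.0, 0.4, 0.1]
finger_gap: 0.583
finger_force: 0.0
```

```bash
python3 - <<'E'
from h import *
s=get_state(); print(s["joints"].round(2))
print(row(here(),pose((500,60),30.4,404)))
E
```

```text
[-0.66  0.47 -0.03  2.06  0.02  0.61 -0.17]
[-2.218e+01  7.000e-01  6.000e-02 -2.000e-02  0.000e+00  4.000e-02]
```

Call:
step_arm([
  [-22.2,0.7,0,0,0,0],
  [-22.2,0.7,0,0,0,0],
  [-22.2,0.7,0,0,0,0],
  [-22.2,0.7,0,0,0,0],
  [-22.2,0.7,0,0,0,0],
  [-22.2,0.7,0,0,0,0],
  [-22.2,0.7,0,0,0,0],
  [-22.2,0.7,0,0,0,0],
])

```text
clock: 1.6
tool_pos: [499.5, 61.0, 404.3]
eef_rot: [-1.564, -2.724, 0.0]
wrist_force: [-0.0, 0.2, -0.3]
finger_gap: 0.586
finger_force: 0.0
```

```bash
python3 - <<'E'
from h import *
s=get_state(); print(s["joints"].round(2),s["tool_pos"],s["qvel"].max())
c=eyes.calibration("wrist"); p,d=eyes.capture("wrist"); cv2.imwrite("pics/w1.png",p[:,:,::-1])
print(c["fx"],-c["R"].T@c["t"], c["R"].round(2).tolist())
print(project("wrist",[[588,141,30],[507,148,30],[601,-221,18],[490,-32,18]],c))
np.save("w1.npy",c,allow_pickle=True)
E
```

```text
[-0.18  0.53 -0.06  1.93  0.04  0.68  0.27] [499.49967518  60.98195244 404.30537241] 0.020134142440678116
388.12437489675193 [462.91170164 123.84696441 373.93047322] [[0.86, 0.5, -0.0], [0.48, -0.83, 0.28], [0.14, -0.25, -0.96]]
[[454.74850099 179.45587193]
 [381.92695768 124.27203682]
 [275.3724573  456.28915657]
 [267.01671023 279.17655948]]
```

View pics/w1.png

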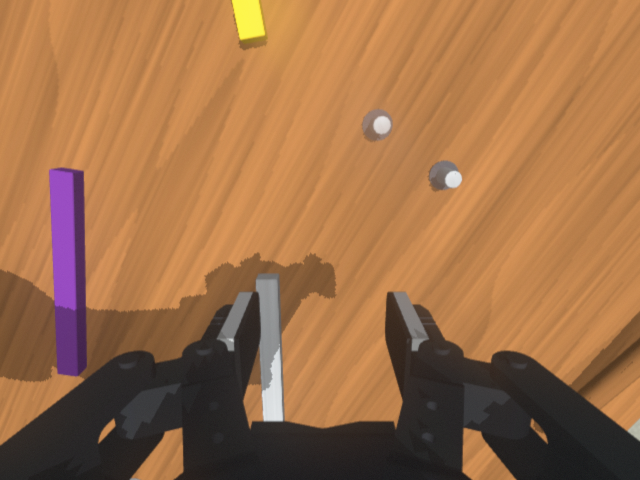

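The wrist view shows the pin tops at (382,125) and (454,180), and the bar's near end at about (268,278). All are within 1 px of the positions predicted from the two fixed views. I'll refine the pins from this view, plan the swing, then go to the grasp.

```bash
python3 - <<'E'
from h import *
c=np.load("w1.npy",allow_pickle=True).item()
p=cv2.imread("pics/w1.png")[:,:,::-1].copy()
o,X=pins_top("wrist",p,[(454,180),(382,125)],r=14,vmin=200,c=c); print(o,X,np.linalg.norm(X[0]-X[1]))
A,B=np.array([601.2,-221.5]),np.array([489.9,-31.7])
px=(X[0]-X[1])[:2]; px/=np.linalg.norm(px); py=np.array([-px[1],px[0]]); M=X[:,:2].mean(0)
tip=M+110*px-19*py; org=M-110*px-19*py
print("target tip",tip,"origin",org,"pins yaw",np.degrees(np.arctan2(px[1],px[0])),"dist",np.linalg.norm(tip-B))
u=(A-B)/np.linalg.norm(A-B);yaw=np.degrees(np.arctan2(u[1],u[0]))
print("above",row(here(),pose(B+u*205,yaw+90,260)))
E
```

```text
[[453.45145631 178.82038835 206.        ]
 [381.53636364 124.35909091 220.        ]] [[586.680149   140.87963883  30.        ]
 [506.75156405 147.77288873  30.        ]] 80.2252802202749
target tip [654.67649652 115.94492816] origin [435.49011735 134.84813391] pins yaw -4.929141162164876 dist 221.2471889457168
above [-28.17  -5.56  14.4   -0.04  -0.08   0.06]
```

Call:
step_arm([
  [-28.2,-5.6,14.4,0,0,0],
  [-28.2,-5.6,14.4,0,0,0],
  [-28.2,-5.6,14.4,0,0,0],
  [-28.2,-5.6,14.4,0,0,0],
  [-28.2,-5.6,14.4,0,0,0],
  [-28.2,-5.6,14.4,0,0,0],
  [-28.2,-5.6,14.4,0,0,0],
  [-28.2,-5.6,14.4,0,0,0],
  [-28.2,-5.6,14.4,0,0,0],
  [-28.2,-5.6,14.4,0,0,0],
])

```text
clock: 2.48
tool_pos: [593.8, -209.4, 259.4]
eef_rot: [-1.56, -2.724, -0.0]
wrist_force: [-0.3, 1.6, 0.9]
finger_gap: 0.587
finger_force: 0.0
```

```bash
python3 - <<'E'
from h import *
s=get_state(); print(s["joints"].round(2),s["tool_pos"])
c=eyes.calibration("wrist"); p,d=eyes.capture("wrist"); cv2.imwrite("pics/w2.png",p[:,:,::-1]); np.save("w2.npy",c,allow_pickle=True)
print(project("wrist",[[601.2,-221.5,18],[489.9,-31.7,18]],c))
E
```

```text
[ 0.32  0.88 -0.09  1.66  0.12  0.61  0.69] [ 593.76495138 -209.37891788  259.41970304]
[[ 323.38113963  278.19401509]
 [ 323.43225474 -203.35932876]]
```

View pics/w2.png

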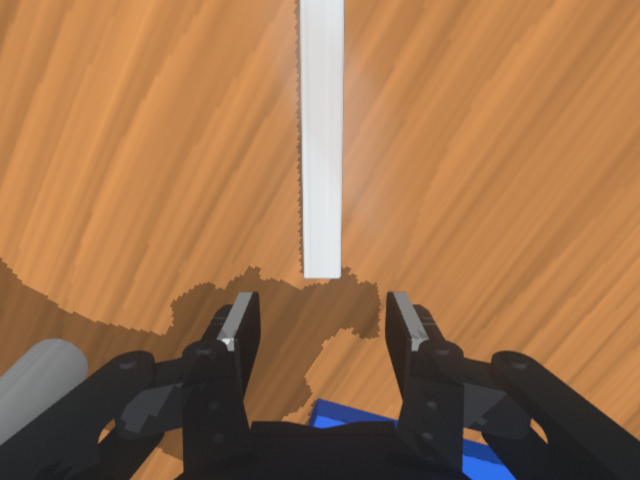

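The bar's end is at (323,278), exactly where predicted and midway between the fingers at (239,320) and (403,320). I'll descend and grip.

Call:
step_arm([
  [0,0,2.5,0,0,0],
  [0,0,5,0,0,0],
  [0,0,6.5,0,0,0],
  [0,0,7.5,0,0,0],
  [0,0,8.2,0,0,0],
  [0,0,8.2,0,0,0],
  [0,0,8.2,0,0,0],
])

```text
clock: 3.12
tool_pos: [594.3, -209.6, 179.2]
eef_rot: [1.56, 2.726, 0.001]
wrist_force: [-0.2, -0.1, 0.7]
finger_gap: 0.581
finger_force: 0.0
```

Call:
step_arm([
  [0,0,0,0,0,0],
  [0,0,0,0,0,0],
  [0,0,0,0,0,0],
  [0,0,0,0,0,0],
  [0,0,0,0,0,0],
  [0,0,0,0,0,0],
  [0,0,0,0,0,0],
  [0,0,0,0,0,0],
], gripper=1.5, newtons=70)

```text
clock: 3.78
tool_pos: [594.2, -210.3, 180.0]
eef_rot: [1.56, 2.725, 0.0]
wrist_force: [-1.3, -0.1, 5.4]
finger_gap: 0.234
finger_force: 69.7
```

```bash
cat > plan.py <<'E'
from h import *
def arc(piv,th0,dths,L,z,off=90,T0=None,T1=None):
    "rows for tool gripping at L from piv along heading; measured start pose, bar heading th0"
    T=here() if T0 is None else T0
    for d in dths:
        a=np.radians(d); c,s=np.cos(a),np.sin(a); R=np.array([[c,-s,0],[s,c,0],[0,0,1]])
        N=np.eye(4); N[:3,:3]=R@T[:3,:3]; N[:3,3]=T[:3,3]; N[:2,3]=R[:2,:2]@(T[:2,3]-piv)+piv
        print(row(T,N).tolist())
E
python3 - <<'E'
from plan import *
s=get_state(); print(s["tool_pos"],s["joints"].round(2),s["wrist_force"])
T=here(); print(np.degrees(np.arctan2(T[1,1],T[0,1])))
piv=np.array([489.9,-31.7]); v=T[:2,3]-piv; print(np.linalg.norm(v),np.degrees(np.arctan2(v[1],v[0])))
tip=np.array([654.7,115.9]); w=tip-piv; th=np.degrees(np.arctan2(w[1],w[0])); print("final heading",th, "swing",th+59.6)
arc(piv,-59.6,np.arange(4,41,4),205,0)
E
```

```text
[ 594.23397523 -210.25851827  179.9984415 ] [ 0.31  1.   -0.07  1.68  0.14  0.47  0.67] [-1.25157017 -0.05920593  5.44231634]
30.407078359341316
206.8060028986455 -59.70172185482768
final heading 41.848612573820326 swing 101.44861257382033
[0.05, 1.44, 0.0, -0.0, 0.0, -4.0]
[0.2, 2.88, 0.0, -0.01, 0.01, -8.0]
[0.44, 4.3, 0.0, -0.01, 0.01, -12.0]
[0.79, 5.7, 0.0, -0.02, 0.01, -16.0]
[1.23, 7.08, 0.0, -0.02, 0.02, -20.0]
[1.77, 8.41, 0.01, -0.03, 0.02, -24.0]
[2.4, 9.71, 0.01, -0.03, 0.03, -28.0]
[3.12, 10.96, 0.01, -0.04, 0.03, -32.0]
[3.93, 12.16, 0.01, -0.04, 0.03, -36.0]
[4.81, 13.3, 0.01, -0.05, 0.04, -40.0]
```

Gripped at 22 mm opening (0.234) with 70 N. There is a 5 N press downward from the pads swinging forward, so I'll ease it 1 mm and start the first swing about the near end.

Call:
step_arm([
  [0,0,-0.1,0,0,0],
  [0.0,0.36,-0.1,0,0,-1],
  [0.03,1.08,-0.1,0,0,-3],
  [0.11,2.16,-0.1,0,0,-6],
  [0.25,3.24,-0.1,0,0,-9],
  [0.44,4.3,-0.1,0,0,-12],
  [0.79,5.7,-0.1,0,0,-16],
  [1.23,7.08,-0.1,0,0,-20],
  [1.5,7.75,-0.1,0,0,-22],
  [1.5,7.75,-0.1,0,0,-22],
])

```text
clock: 4.62
tool_pos: [654.0, -157.5, 180.1]
eef_rot: [1.006, 2.975, -0.001]
wrist_force: [-1.1, -3.2, 3.1]
finger_gap: 0.238
finger_force: 69.6
```

```bash
cat >> plan.py <<'E'
def bar_now(tag,roi):
    p,d=eyes.capture("top"); cv2.imwrite(f"pics/{tag}.png",p[:,:,::-1])
    m=greymask(p,110,60); x0,y0,x1,y1=roi; k=np.zeros_like(m); k[y0:y1,x0:x1]=m[y0:y1,x0:x1]
    for b in cv2.findContours(k,cv2.RETR_EXTERNAL,cv2.CHAIN_APPROX_NONE)[0]:
        if cv2.contourArea(b)<150: continue
        (cx,cy),(w,h),a=cv2.minAreaRect(ray("top",b.reshape(-1,2),18)[:,:2].astype(np.float32))
        bx=cv2.boxPoints(((cx,cy),(w,h),a)); print("blob",cv2.boundingRect(b),round(w,1),round(h,1),bx.round(1).tolist())
def report():
    s=get_state(); T=here(); print(s["tool_pos"].round(1),"tool y",np.degrees(np.arctan2(T[1,1],T[0,1])).round(2),s["joints"].round(2),s["wrist_force"].round(1)); return T
E
python3 - <<'E'
from plan import *
T=report(); piv=np.array([489.9,-31.7]); v=T[:2,3]-piv; print(np.linalg.norm(v),np.degrees(np.arctan2(v[1],v[0])))
bar_now("t2",(330,190,460,300))
arc(piv,0,np.arange(3,31,3),0,0)
E
```

```text
[ 654.  -157.5  180.1] tool y 52.63 [ 0.25  1.04 -0.16  1.53  0.26  0.59  0.87] [-1.1 -3.2  3.1]
206.7347116771366 -37.47469845199232
blob (362, 205, 51, 65) 22.5 200.4 [[483.8999938964844, -41.70000076293945], [644.5999755859375, -161.39999389648438], [658.0999755859375, -143.39999389648438], [497.29998779296875, -23.700000762939453]]
[0.03, 1.08, 0.0, -0.0, 0.0, -3.0]
[0.11, 2.16, 0.0, -0.01, 0.0, -6.0]
[0.25, 3.23, 0.0, -0.01, 0.0, -9.0]
[0.45, 4.3, 0.0, -0.02, 0.0, -12.0]
[0.7, 5.35, 0.0, -0.02, 0.0, -15.0]
[1.01, 6.39, 0.0, -0.02, 0.01, -18.0]
[1.37, 7.41, 0.0, -0.03, 0.01, -21.0]
[1.78, 8.41, 0.0, -0.03, 0.01, -24.0]
[2.25, 9.39, -0.0, -0.04, 0.01, -27.0]
[2.76, 10.34, -0.0, -0.04, 0.01, -30.0]
```

View pics/t2.png

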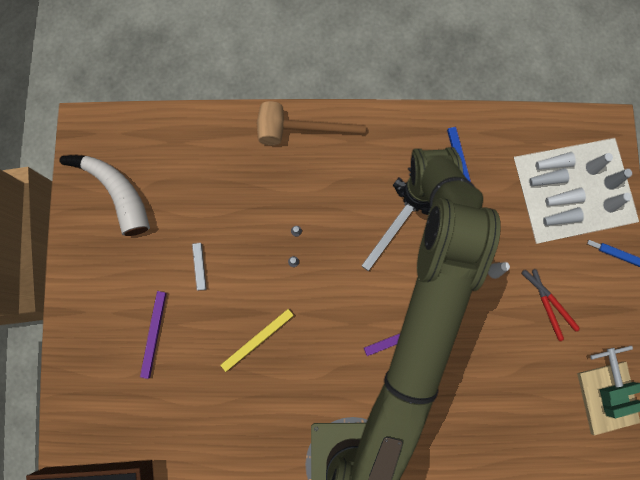

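The top view shows the bar turned about its near end, which stays at (366,268) px, within 2 mm of its start. The gripper holds the far end at about (410,205). I'll continue.

Call:
step_arm([
  [0.01,0.54,-0.05,0,0,-1.5],
  [0.07,1.62,-0.05,0,0,-4.5],
  [0.25,3.23,-0.05,0,0,-9],
  [0.45,4.3,-0.05,0,0,-12],
  [0.7,5.35,-0.05,0,0,-15],
  [1.01,6.39,-0.05,0,0,-18],
  [1.37,7.41,-0.05,0,0,-21],
  [1.78,8.41,-0.05,0,0,-24],
  [2.25,9.39,-0.05,0,0,-27],
  [2.76,10.34,-0.05,0,0,-30],
])

```text
clock: 5.5
tool_pos: [694.5, -60.4, 180.1]
eef_rot: [0.206, 3.135, -0.004]
wrist_force: [0.1, -4.7, 1.6]
finger_gap: 0.233
finger_force: 69.3
```

Call:
step_arm([
  [0.03,1.08,0,0,0,-3],
  [0.11,2.16,0,0,0,-6],
  [0.25,3.23,0,0,0,-9],
  [0.45,4.3,0,0,0,-12],
  [0.7,5.35,0,0,0,-15],
  [1.01,6.39,0,0,0,-18],
  [1.37,7.41,0,0,0,-21],
  [1.78,8.41,0,0,0,-24],
  [1.78,8.41,0,0,0,-24],
  [1.78,8.41,0,0,0,-24],
])

```text
clock: 6.33
tool_pos: [687.3, 29.4, 180.1]
eef_rot: [0.451, -3.109, -0.006]
wrist_force: [-0.5, 2.3, -0.4]
finger_gap: 0.231
finger_force: 69.0
```

```bash
python3 - <<'E'
from plan import *
T=report(); piv=np.array([489.9,-31.7]); v=T[:2,3]-piv; print(np.linalg.norm(v),np.degrees(np.arctan2(v[1],v[0])))
bar_now("t3",(305,190,430,300))
arc(piv,0,[5,10,15,20,25],0,0)
E
```

```text
[687.3  29.4 180.1] tool y 106.5 [ 0.07  1.08 -0.37  1.47  0.51  0.69  1.34] [-0.5  2.3 -0.4]
206.69843089399308 17.207472953196884
blob (337, 195, 30, 74) 197.9 23.4 [[487.70001220703125, -15.699999809265137], [494.5, -38.20000076293945], [684.0, 18.899999618530273], [677.2000122070312, 41.29999923706055]]
[0.1, 1.8, 0.01, -0.0, 0.02, -5.0]
[0.35, 3.59, 0.01, -0.0, 0.04, -10.0]
[0.76, 5.34, 0.02, -0.01, 0.06, -15.0]
[1.33, 7.05, 0.03, -0.01, 0.08, -20.0]
[2.03, 8.71, 0.03, -0.01, 0.1, -25.0]
```

```bash
python3 - <<'E'
from plan import *
T=here(); F=pose((644.4,106.0),131.1,180); print(row(T,F).tolist())
p=np.array([489.9,-29.5]); arc(p,0,[3,7,11,15,18,21,23,24.6],0,0)
E
```

```text
[1.95, 8.61, 0.05, 0.21, 0.07, -24.69]
[0.03, 1.08, 0.0, -0.0, 0.01, -3.0]
[0.16, 2.51, 0.01, -0.0, 0.03, -7.0]
[0.38, 3.93, 0.02, -0.01, 0.04, -11.0]
[0.71, 5.33, 0.02, -0.01, 0.06, -15.0]
[1.01, 6.37, 0.02, -0.01, 0.07, -18.0]
[1.38, 7.38, 0.03, -0.01, 0.08, -21.0]
[1.65, 8.05, 0.03, -0.01, 0.09, -23.0]
[1.88, 8.58, 0.03, -0.01, 0.1, -24.6]
```

Call:
step_arm([
  [0.03,1.08,0,0,0,-3],
  [0.16,2.5,0,0,0,-7],
  [0.38,3.95,0,0,0,-11],
  [0.73,5.35,0,0,0,-15],
  [1.04,6.4,0,0,0,-18],
  [1.43,7.4,0,0,0,-21],
  [1.7,8.08,0,0,0,-23],
  [1.95,8.6,0,0,0,-24.6],
  [1.95,8.6,0,0,0,-24.6],
  [1.95,8.6,0,0,0,-24.6],
])

```text
clock: 7.22
tool_pos: [644.5, 104.1, 180.1]
eef_rot: [1.1, -2.942, -0.002]
wrist_force: [0.1, 1.4, -2.0]
finger_gap: 0.229
finger_force: 68.9
```

```bash
python3 - <<'E'
from plan import *
T=report(); bar_now("t4",(300,190,430,300)); print(row(T,pose((644.4,106.0),131.1,180)))
E
```

```text
[644.5 104.1 180.1] tool y 130.98 [-0.    1.05 -0.43  1.59  0.65  0.65  1.51] [ 0.1  1.4 -2. ]
blob (311, 210, 32, 40) 124.2 21.9 [[537.2000122070312, 25.200000762939453], [551.5999755859375, 8.800000190734863], [645.0, 90.69999694824219], [630.5999755859375, 107.0999984741211]]
[-0.12  0.15  0.01  0.07 -0.01 -0.12]
```

Commanded 2 mm further in y, and pressed 0.5 mm down so the bar stays on the bench. Then release.

Call:
step_arm([
  [-0.08,0.1,0.05,0,0,0],
  [-0.12,0.18,0.05,0,0,0],
  [-0.12,0.18,0.05,0,0,0],
  [-0.12,0.18,0.05,0,0,0],
])

```text
clock: 7.6
tool_pos: [644.6, 104.5, 180.0]
eef_rot: [1.097, -2.942, 0.003]
wrist_force: [-3.1, -3.4, 5.8]
finger_gap: 0.235
finger_force: 69.7
```

Call:
step_arm([
  [0,0,0,0,0,0],
  [0,0,0,0,0,0],
  [0,0,0,0,0,0],
  [0,0,0,0,0,0],
  [0,0,-4,0,0,0],
  [0,0,-8,0,0,0],
  [0,0,-12,0,0,0],
  [0,0,-16,0,0,0],
  [0,0,-16,0,0,0],
  [0,0,-16,0,0,0],
], gripper=5)

```text
clock: 8.43
tool_pos: [645.5, 106.5, 342.8]
eef_rot: [-1.098, 2.936, -0.0]
wrist_force: [-1.3, -0.4, -0.6]
finger_gap: 0.583
finger_force: 0.0
```

```bash
python3 - <<'E'
from plan import *
T=report(); bar_now("t5",(300,190,430,300))
c=eyes.calibration("wrist"); p,d=eyes.capture("wrist"); cv2.imwrite("pics/w5.png",p[:,:,::-1]); np.save("w5.npy",c,allow_pickle=True)
print(project("wrist",[[654.6,114.9,18],[490,-29,18],[586.7,140.9,30],[506.8,147.8,30]],c))
p,d=eyes.capture("side"); cv2.imwrite("pics/s5.png",p[:,:,::-1])
E
```

```text
[645.5 106.5 342.8] tool y 131.0 [ 0.05  0.84 -0.55  1.52  0.51  0.92  1.62] [-1.3 -0.4 -0.6]
blob (304, 202, 56, 67) 213.6 23.0 [[487.6000061035156, -16.399999618530273], [502.79998779296875, -33.79999923706055], [663.5999755859375, 106.69999694824219], [648.5, 124.0999984741211]]
[[ 323.06142751  235.969051  ]
 [ 322.03889288 -100.9920594 ]
 [ 411.11809023  195.57058727]
 [ 500.21347725  115.28074658]]
```

View pics/w5.png

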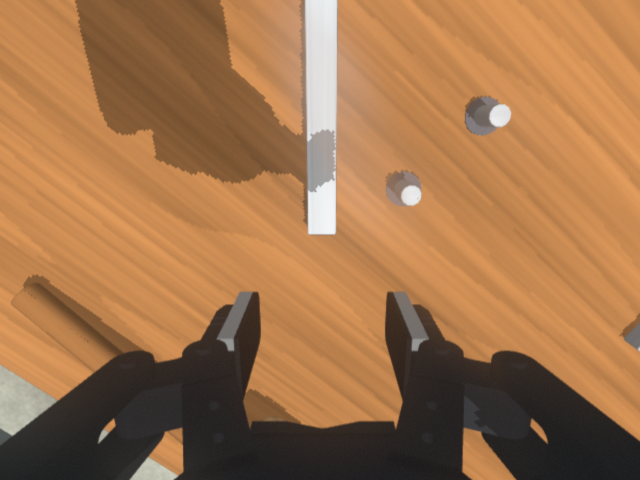

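The wrist view shows the tip edge centred near (322,235), against a predicted target of (323,236), with the pins at (411,195) and (500,115). Measuring more finely.

```bash
cat >> plan.py <<'E'
def pinframe(X):
    px=(X[0]-X[1])[:2]; px/=np.linalg.norm(px); return X[:,:2].mean(0),px,np.array([-px[1],px[0]])
E
python3 - <<'E'
from plan import *
c=np.load("w5.npy",allow_pickle=True).item(); p=cv2.imread("pics/w5.png")[:,:,::-1].copy()
o,X=pins_top("wrist",p,[(411,195),(500,115)],r=16,vmin=200,c=c); print(o[:,2],X,np.linalg.norm(X[0]-X[1]))
m=greymask(p,90,40); rows=[]
for v in range(5,232,4):
    x=np.where(m[v,290:350])[0]
    if len(x): rows.append((v,290+x.min(),290+x.max()+1))
r=np.array(rows); print(r[::8].tolist())
col=[np.where(m[150:260,u])[0].max()+150+1 for u in range(312,334,4)]; print(col)
L=ray("wrist",np.c_[r[:,1],r[:,0]],18,c)[:,:2]; R=ray("wrist",np.c_[r[:,2],r[:,0]],18,c)[:,:2]
C=(L+R)/2; print("width",np.linalg.norm(L-R,axis=1).round(1)[::10]); u=C[0]-C[-1]
f=cv2.fitLine(C.astype(np.float32),cv2.DIST_HUBER,0,.01,.01).ravel(); d=f[:2]*np.sign(f[0])
E=ray("wrist",[(322,np.median(col)-.5)],18,c)[0,:2]; tip=f[2:]+d*((E-f[2:])@d)
M,px,py=pinframe(X); print("tip",tip,"heading",np.degrees(np.arctan2(d[1],d[0])),"origin",tip-220*d,"in pins",(tip-M)@px,(tip-M)@py)
print("pins",M,px)
E
```

```text
[306. 367.] [[586.5519078  140.60586213  30.        ]
 [506.75962457 147.55760922  30.        ]] 80.09453945338805
[[5, 305, 337], [37, 305, 337], [69, 306, 337], [101, 306, 337], [133, 307, 336], [165, 307, 336], [197, 307, 336], [229, 308, 336]]
[np.int64(234), np.int64(235), np.int64(235), np.int64(235), np.int64(235), np.int64(235)]
width [21.3 21.9 21.8 20.9 21.6 22.2]
tip [654.32162668 113.39315618] heading 41.142353 origin [488.64462473 -31.35189998] in pins 109.9231500497468 -21.22798889879714
pins [546.65576618 144.08173567] [ 0.99622626 -0.08679427]
```

Tip is at x=109.9, y=-21.2 in the pin frame, 2 mm short of touching. The pivot end is still within 1.5 mm of its start. Next I go to the origin end.

```bash
python3 - <<'E'
from plan import *
print(row(here(),pose((499.9,-21.5),131.1,260)))
E
```

```text
[19.2  -0.13  7.87  0.06 -0.14 -0.08]
```

Call:
step_arm([
  [19.2,-0.1,5,0,0,0],
  [19.2,-0.1,5,0,0,0],
  [19.2,-0.1,5,0,0,0],
  [19.2,-0.1,5,0,0,0],
  [19.2,-0.1,7.9,0,0,0],
  [19.2,-0.1,7.9,0,0,0],
  [19.2,-0.1,7.9,0,0,0],
  [19.2,-0.1,7.9,0,0,0],
  [19.2,-0.1,7.9,0,0,0],
  [19.2,-0.1,7.9,0,0,0],
])

```text
clock: 9.42
tool_pos: [501.8, -19.6, 261.2]
eef_rot: [-1.101, 2.939, 0.001]
wrist_force: [0.4, -0.9, 1.6]
finger_gap: 0.589
finger_force: 0.0
```

```bash
python3 - <<'E'
from plan import *
T=report(); print(row(T,pose((499.9,-21.5),131.1,178.7)))
c=eyes.calibration("wrist"); p,d=eyes.capture("wrist"); cv2.imwrite("pics/w6.png",p[:,:,::-1])
print(project("wrist",[[488.6,-31.4,18],[654.3,113.4,18]],c))
E
```

```text
[501.8 -19.6 261.2] tool y 131.08 [ 0.2   0.8  -0.41  2.04  0.72  0.44  1.52] [ 0.4 -0.9  1.6]
[ 0.29 -0.02  8.25 -0.03  0.18 -0.02]
[[321.99198257 222.2177767 ]
 [322.61622894 515.13616734]]
```

View pics/w6.png

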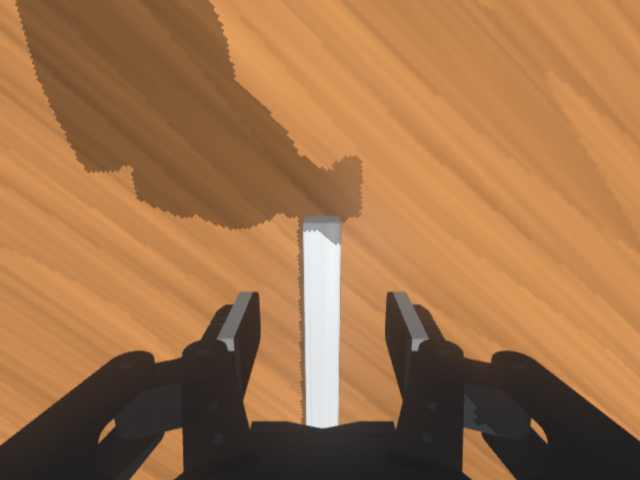

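The origin end's top edge is at about (322,222), as predicted and centred between the fingers. Descend and grip.

Call:
step_arm([
  [0.25,0,2.5,0,0,0],
  [0.25,0,5,0,0,0],
  [0.25,0,6.5,0,0,0],
  [0.25,0,7.5,0,0,0],
  [0.25,0,8.1,0,0,0],
  [0.25,0,8.1,0,0,0],
  [0.25,0,8.1,0,0,0],
])

```text
clock: 10.05
tool_pos: [498.9, -22.1, 180.0]
eef_rot: [-1.101, 2.942, -0.0]
wrist_force: [-0.1, 0.4, 0.1]
finger_gap: 0.583
finger_force: 0.0
```

Call:
step_arm([
  [0,0,0,0,0,0],
  [0,0,0,0,0,0],
  [0,0,0,0,0,0],
  [0,0,0,0,0,0],
  [0,0,0,0,0,0],
  [0,0,-0.1,0,0,0],
  [0,0,-0.1,0,0,0],
  [0,0,-0.1,0,0,0],
], gripper=1.5, newtons=70)

```text
clock: 10.72
tool_pos: [498.8, -22.5, 180.8]
eef_rot: [-1.099, 2.942, 0.0]
wrist_force: [0.8, 0.5, -0.8]
finger_gap: 0.237
finger_force: 69.0
```

```bash
python3 - <<'E'
from plan import *
T=report(); tip=np.array([654.3,113.4])
th=np.degrees(np.arctan2(-.08679,.99623)); sw=th-41.14; print("swing",sw, np.linalg.norm(T[:2,3]-tip))
arc(tip,0,[-2,-5,-9,-13,-17,-20,-23,-25],0,0)
print(); arc(tip,0,[sw],0,0)
E
```

```text
[498.8 -22.5 180.8] tool y 130.98 [ 0.08  0.93 -0.21  2.07  0.86  0.22  1.39] [ 0.8  0.5 -0.8]
swing -46.11894801087162 206.53074733113752
[-0.01, 0.72, -0.0, 0.0, 0.0, 2.0]
[-0.07, 1.8, -0.0, 0.01, 0.0, 5.0]
[-0.24, 3.23, -0.0, 0.01, 0.0, 9.0]
[-0.51, 4.65, 0.0, 0.01, 0.0, 13.0]
[-0.88, 6.04, 0.0, 0.02, 0.0, 17.0]
[-1.22, 7.07, 0.0, 0.02, 0.0, 20.0]
[-1.62, 8.07, 0.0, 0.02, 0.0, 23.0]
[-1.91, 8.73, 0.0, 0.03, 0.0, 25.0]

[-6.29, 14.91, 0.0, 0.05, 0.01, 46.12]
```

Call:
step_arm([
  [-0.01,0.72,0.03,0,0,2],
  [-0.07,1.8,0.03,0,0,5],
  [-0.24,3.23,0.03,0,0,9],
  [-0.51,4.65,0.03,0,0,13],
  [-0.88,6.04,0.03,0,0,17],
  [-1.22,7.07,0.03,0,0,20],
  [-1.62,8.07,0.03,0,0,23],
  [-1.91,8.73,0.03,0,0,25],
  [-1.91,8.73,0.03,0,0,25],
  [-1.91,8.73,0.03,0,0,25],
])

```text
clock: 11.55
tool_pos: [455.7, 54.6, 180.7]
eef_rot: [0.433, -3.111, 0.006]
wrist_force: [0.4, -2.5, 3.6]
finger_gap: 0.234
finger_force: 69.6
```

```bash
python3 - <<'E'
from plan import *
T=report(); tip=np.array([654.3,113.4]); bar_now("t7",(297,190,420,330))
v=tip-T[:2,3]; print(np.linalg.norm(v),np.degrees(np.arctan2(v[1],v[0])))
arc(tip,0,[-3,-7,-11,-14,-16,-17.5],0,0)
E
```

```text
[455.7  54.6 180.7] tool y 105.83 [-0.19  0.92 -0.05  2.2   1.07  0.05  0.56] [ 0.4 -2.5  3.6]
207.16830236159564 16.500474255584717
[-0.02, 1.08, -0.0, -0.0, 0.01, 3.0]
[-0.12, 2.53, -0.01, -0.01, 0.02, 7.0]
[-0.33, 3.96, -0.01, -0.01, 0.04, 11.0]
[-0.56, 5.02, -0.02, -0.01, 0.05, 14.0]
[-0.73, 5.72, -0.02, -0.01, 0.05, 16.0]
[-0.88, 6.24, -0.02, -0.02, 0.06, 17.5]
```

Joint 6 is at 0.05 against a limit of 0.04, because this end is close to the base. I'll regrip 20 mm farther along the bar, without lifting, to gain margin.

Call:
step_arm([
  [0,0,0,0,0,0],
  [0,0,0,0,0,0],
  [0,0,0,0,0,0],
  [0,0,0,0,0,0],
  [-0.7,0,0,0,0,0],
  [-1.4,0,0,0,0,0],
  [-2.0,0,0,0,0,0],
  [-2.0,0,0,0,0,0],
  [-2.0,0,0,0,0,0],
], gripper=4.5)

```text
clock: 12.35
tool_pos: [474.8, 61.5, 180.3]
eef_rot: [-0.437, 3.111, 0.002]
wrist_force: [0.2, 0.6, 0.5]
finger_gap: 0.528
finger_force: 0.0
```

Call:
step_arm([
  [0,0,0,0,0,0],
  [0,0,0,0,0,0],
  [0,0,0,0,0,0],
  [0,0,0,0,0,0],
  [0,0,0,0,0,0],
  [0,0,-0.03,0,0,0],
  [0,0,-0.03,0,0,0],
], gripper=1.5, newtons=70)

```text
clock: 12.93
tool_pos: [474.5, 60.7, 180.7]
eef_rot: [0.435, -3.11, 0.003]
wrist_force: [-0.9, -1.5, 3.1]
finger_gap: 0.232
finger_force: 69.1
```

```bash
python3 - <<'E'
from plan import *
T=report(); tip=np.array([654.3,113.4])
v=tip-T[:2,3]; print(np.linalg.norm(v),np.degrees(np.arctan2(v[1],v[0])))
p,d=eyes.capture("side"); cv2.imwrite("pics/s7.png",p[:,:,::-1])
q=project("side",[[654.3,113.4,18],[586.5,140.6,30]]); print(q)
arc(tip,0,[-3,-7,-10,-13,-15,-17],0,0)
E
```

```text
[474.5  60.7 180.7] tool y 105.93 [-0.11  0.93 -0.18  2.13  1.04  0.17  0.59] [-0.9 -1.5  3.1]
187.39886639684394 16.318877251426294
[[332.32423899 214.28048584]
 [305.71836252 216.17109645]]
[-0.02, 0.98, -0.0, -0.0, 0.0, 3.0]
[-0.12, 2.28, -0.0, -0.01, 0.01, 7.0]
[-0.26, 3.26, -0.01, -0.01, 0.02, 10.0]
[-0.45, 4.22, -0.01, -0.02, 0.02, 13.0]
[-0.61, 4.85, -0.01, -0.02, 0.02, 15.0]
[-0.78, 5.48, -0.01, -0.02, 0.03, 17.0]
```

View pics/s7.png

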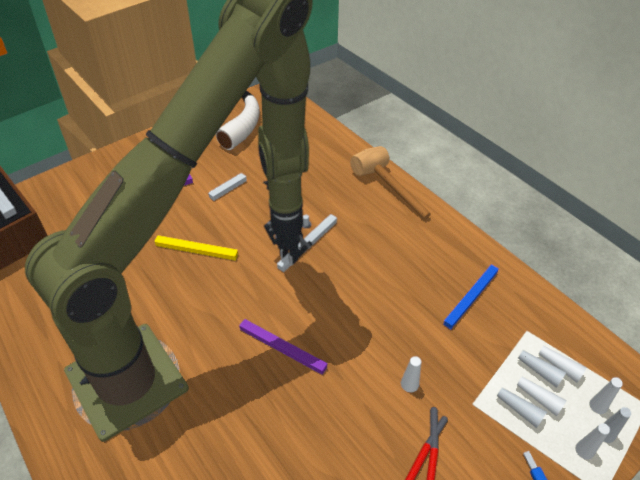

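The side view shows the bar held near its origin end at about (285,262), with the tip at about (332,218), still at its place. Joint 6 is now comfortable at 0.17. I'll continue most of the remaining 21°.

Call:
step_arm([
  [-0.01,0.5,0.02,0,0,1.5],
  [-0.05,1.4,0.02,0,0,4.3],
  [-0.12,2.28,0.02,0,0,7],
  [-0.26,3.26,0.02,0,0,10],
  [-0.45,4.22,0.02,0,0,13],
  [-0.61,4.85,0.02,0,0,15],
  [-0.78,5.48,0.02,0,0,17],
  [-0.78,5.48,0.02,0,0,17],
  [-0.78,5.48,0.02,0,0,17],
])

```text
clock: 13.73
tool_pos: [466.9, 114.2, 180.7]
eef_rot: [-0.033, -3.14, 0.008]
wrist_force: [-0.0, -5.3, 7.0]
finger_gap: 0.236
finger_force: 69.7
```

```bash
python3 - <<'E'
from plan import *
T=report(); M,px=np.array([546.66,144.08]),np.array([.99623,-.08679]); py=np.array([-px[1],px[0]])
h=np.radians(np.degrees(np.arctan2(T[1,1],T[0,1]))-89.84); d=np.array([np.cos(h),np.sin(h)])
tip=T[:2,3]+187*d; print("tip est in pins",(tip-M)@px,(tip-M)@py,"rel heading",np.degrees(h)+4.98)
bar_now("t8",(290,190,420,330))
p,_=eyes.capture("side"); cv2.imwrite("pics/s8.png",p[:,:,::-1]); print(project("side",[*[[*(M+x*px-y*py),18] for x in (110,0,-110) for y in (8,30)]]).round(0).tolist())
F=pose(M-(187-110)*px-19.2*py,-4.98+89.84,180.7); print(row(T,F).tolist())
E
```

```text
[466.9 114.2 180.7] tool y 88.8 [-0.26  0.93 -0.13  2.13  0.87  0.14  0.35] [-0.  -5.3  7. ]
tip est in pins 109.64413819010315 -23.822739127158933 rel heading 3.944765364640201
[[330.0, 211.0], [334.0, 216.0], [294.0, 227.0], [299.0, 232.0], [257.0, 244.0], [261.0, 249.0]]
[-0.11, 1.75, -0.01, -0.31, -0.05, 3.94]
```

Call:
step_arm([
  [-0.03,0.4,-0.05,0,0,1],
  [-0.06,0.8,-0.05,0,0,2],
  [-0.09,1.2,-0.05,0,0,3],
  [-0.11,1.6,-0.05,0,0,3.7],
  [-0.11,1.75,-0.05,0,0,3.95],
  [-0.11,1.75,-0.05,0,0,3.95],
  [-0.11,1.75,-0.05,0,0,3.95],
])

```text
clock: 14.42
tool_pos: [468.5, 133.0, 180.8]
eef_rot: [-0.137, -3.138, 0.004]
wrist_force: [-0.2, -5.6, -1.0]
finger_gap: 0.234
finger_force: 69.1
```

```bash
cat >> plan.py <<'E'
def held():
    T=report(); M,px=np.array([546.66,144.08]),np.array([.99623,-.08679]); py=np.array([-px[1],px[0]])
    h=np.arctan2(T[1,1],T[0,1])-np.radians(89.84); d=np.array([np.cos(h),np.sin(h)])
    for n,L in (("grip",0),("tip",187),("org",-33)): q=T[:2,3]+L*d-M; print(n,(q@px).round(1),(q@py).round(1))
    print(np.degrees(h)+4.98, row(T,pose(M-77*px-19.2*py,84.86,180.7)).tolist())
E
python3 -c "from plan import *; held()"
```

```text
[468.5 133.  180.8] tool y 85.01 [-0.28  0.93 -0.14  2.11  0.82  0.16  0.3 ] [-0.2 -5.6 -1. ]
grip -76.9 -17.8
tip 110.1 -17.3
org -109.9 -17.9
0.1483703163257939 [0.01, -0.14, 0.01, -0.14, -0.04, 0.15]
```

Call:
step_arm([
  [0,0,0.05,0,0,0],
  [0,0,0.05,0,0,0],
  [0,0,0.05,0,0,0],
  [0,0,0.05,0,0,0],
  [0,0,-3,0,0,0],
  [0,0,-7,0,0,0],
  [0,0,-11,0,0,0],
  [0,0,-15,0,0,0],
  [0,0,-18,0,0,0],
  [0,0,-20,0,0,0],
], gripper=5)

```text
clock: 15.25
tool_pos: [468.8, 134.5, 384.5]
eef_rot: [0.134, 3.134, 0.005]
wrist_force: [1.1, 0.5, -0.0]
finger_gap: 0.587
finger_force: 0.0
```

Call:
step_arm([
  [0,-4,-3,0,0,0],
  [0,-8,-3,0,0,0],
  [0,-12,-3,0,0,0],
  [0,-12,-3,0,0,0],
  [0,-12,-3,0,0,0],
  [0,-12,-3,0,0,0],
])

```text
clock: 15.75
tool_pos: [458.4, 14.6, 411.2]
eef_rot: [0.136, 3.138, 0.002]
wrist_force: [0.5, -0.1, -0.1]
finger_gap: 0.581
finger_force: 0.0
```

```bash
python3 - <<'E'
from plan import *
T=report(); bar_now("t9",(285,190,400,330))
c=eyes.calibration("wrist"); p,d=eyes.capture("wrist"); cv2.imwrite("pics/w9.png",p[:,:,::-1]); np.save("w9.npy",c,allow_pickle=True)
M,px=np.array([546.66,144.08]),np.array([.99623,-.08679]); py=np.array([-px[1],px[0]])
print(project("wrist",[[*(M+x*px-19*py),18] for x in (110,-110)]+[[*(M+x*px),30] for x in (40,-40)],c).round(1).tolist())
p,d=eyes.capture("side"); cv2.imwrite("pics/s9.png",p[:,:,::-1])
E
```

```text
[458.4  14.6 411.2] tool y 85.05 [ 0.29  0.53 -0.65  2.03  0.47  0.74  0.84] [ 0.5 -0.1 -0.1]
blob (294, 204, 17, 86) 21.6 219.5 [[435.79998779296875, 126.9000015258789], [654.0999755859375, 104.19999694824219], [656.2999877929688, 125.69999694824219], [438.0, 148.39999389648438]]
[[428.7, 371.2], [447.8, 166.6], [456.3, 318.7], [464.8, 242.8]]
```

View pics/w9.png

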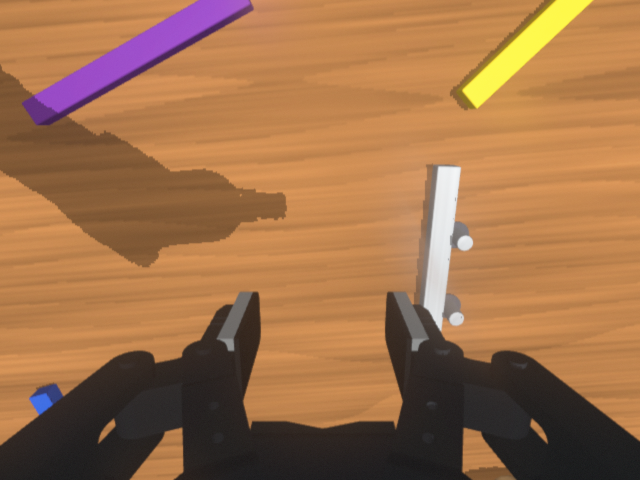

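The bar lies along both pins: its visible end is at (443,167) px, with pins at (465,243) and (457,318) on its right. Measuring the gaps from this view.

```bash
python3 - <<'E'
from plan import *
c=np.load("w9.npy",allow_pickle=True).item(); p=cv2.imread("pics/w9.png")[:,:,::-1].copy()
o,X=pins_top("wrist",p,[(465,243),(456,319)][::-1],r=11,vmin=190,c=c); print(o.round(1).tolist(),X.round(1).tolist(),np.linalg.norm(X[0]-X[1]))
M,px,py=pinframe(X)
m=greymask(p,150,40)
for v in range(172,325,8):
    x=np.where(m[v,400:452 if v>222 else 470])[0]+400
    q=ray("wrist",[(x.min()-.5,v),(x.max()+.5,v)],18,c)[:,:2]-M
    print(v,x.min(),x.max(),(q@px).round(1),(q@py).round(1))
E
```

```text
[[456.3, 318.7, 147.0], [464.9, 242.7, 179.0]] [[586.6, 140.6, 30.0], [506.8, 147.6, 30.0]] 80.10992213136515
172 437 459 [-105.  -105.1] [-29.2  -7.8]
180 436 458 [-97.6 -97.7] [-29.5  -8. ]
188 435 457 [-90.1 -90.1] [-29.8  -8.1]
196 435 457 [-82.5 -82.5] [-29.1  -7.4]
204 434 455 [-74.8 -74.8] [-29.4  -8.5]
212 433 454 [-67.  -67.1] [-29.7  -8.7]
220 432 454 [-59.1 -59.2] [-30.   -7.9]
228 431 451 [-51.2 -51.2] [-30.3 -10. ]
236 431 451 [-43.1 -43.1] [-29.7  -9.2]
244 430 450 [-34.9 -35. ] [-30.   -9.4]
252 428 450 [-26.6 -26.7] [-31.3  -8.6]
260 428 449 [-18.3 -18.3] [-30.6  -8.7]
268 427 448 [-9.8 -9.8] [-30.9  -8.9]
276 426 447 [-1.2 -1.2] [-31.2  -9.1]
284 426 446 [7.5 7.5] [-30.5  -9.3]
292 425 445 [16.3 16.3] [-30.9  -9.5]
300 424 444 [25.2 25.2] [-31.2  -9.7]
308 426 443 [34.3 34.2] [-28.4  -9.8]
316 432 451 [43.4 43.4] [-21.5  -0.7]
324 436 441 [52.7 52.7] [-16.5 -10.2]
```

The bar touches the pin at -40, but the tip end is about 1.1° open, leaving roughly 1.5 mm at the +40 pin. I'll mend this gently by gripping near the tip with the gripper aligned to the row.

```bash
python3 - <<'E'
from plan import *
M,px=np.array([546.66,144.08]),np.array([.99623,-.08679]); py=np.array([-px[1],px[0]])
g=M+88*px-20.4*py; print(g,row(here(),pose(g,85.05,262)))
E
```

```text
[632.557724 116.119388] [-16.51  11.39  14.93   0.08   0.03   0.21]
```

Call:
step_arm([
  [-16.5,11.4,0,0,0,0],
  [-16.5,11.4,0,0,0,0],
  [-16.5,11.4,0,0,0,0],
  [-16.5,11.4,0,0,0,0],
  [-16.5,11.4,4,0,0,0],
  [-16.5,11.4,8,0,0,0],
  [-16.5,11.4,12,0,0,0],
  [-16.5,11.4,14.9,0,0,0],
  [-16.5,11.4,14.9,0,0,0],
  [-16.5,11.4,14.9,0,0,0],
])

```text
clock: 16.73
tool_pos: [631.7, 115.0, 260.6]
eef_rot: [-0.131, -3.135, 0.0]
wrist_force: [0.3, 0.3, 0.2]
finger_gap: 0.584
finger_force: 0.0
```

```bash
python3 - <<'E'
from plan import *
M,px=np.array([546.66,144.08]),np.array([.99623,-.08679]); py=np.array([-px[1],px[0]])
g=M+88*px-20.4*py; T=report(); print(row(T,pose(g,85.05,180)))
E
```

```text
[631.7 115.  260.6] tool y 85.2 [ 0.02  0.94 -0.51  1.61  0.6   0.76  0.72] [0.3 0.3 0.2]
[-0.11  0.12  8.06 -0.03 -0.23  0.15]
```

Descend, close with a light grip, then push 1.5 mm toward the pins.

Call:
step_arm([
  [-0.1,0.1,2.5,0,0,0],
  [-0.1,0.1,5,0,0,0],
  [-0.1,0.1,6.5,0,0,0],
  [-0.1,0.1,7.5,0,0,0],
  [-0.1,0.1,8.0,0,0,0],
  [-0.1,0.1,8.0,0,0,0],
  [-0.1,0.1,8.0,0,0,0],
])

```text
clock: 17.32
tool_pos: [634.2, 114.7, 183.2]
eef_rot: [0.136, 3.137, 0.001]
wrist_force: [0.1, 1.2, 0.7]
finger_gap: 0.584
finger_force: 0.0
```

Call:
step_arm([
  [0,0,0,0,0,0],
  [0,0,0,0,0,0],
  [0,0,0,0,0,0],
  [0,0,0,0,0,0],
  [0,0,0,0,0,0],
  [0,0,0,0,0,0],
  [0,0.1,0,0,0,0],
  [0,0.15,0,0,0,0],
  [0,0.15,0,0,0,0],
  [0,0.15,0,0,0,0],
], gripper=1.5, newtons=30)

```text
clock: 18.15
tool_pos: [634.2, 115.2, 183.2]
eef_rot: [0.138, 3.137, -0.002]
wrist_force: [-1.4, -1.7, 6.0]
finger_gap: 0.248
finger_force: 30.2
```

```bash
python3 - <<'E'
from plan import *
M,px=np.array([546.66,144.08]),np.array([.99623,-.08679]); py=np.array([-px[1],px[0]])
T=report(); q=T[:2,3]-M; print(q@px,q@py)
E
```

```text
[634.2 115.2 183.2] tool y 84.98 [-0.02  1.04 -0.44  1.62  0.67  0.64  0.66] [-1.4 -1.7  6. ]
89.72436463601365 -21.168921974287603
```

Call:
step_arm([
  [0,0.08,0,0,0,0],
  [0,0.16,0,0,0,0],
  [0,0.25,0,0,0,0],
  [0,0.25,0,0,0,0],
  [0,0.25,0,0,0,0],
])

```text
clock: 18.57
tool_pos: [634.4, 116.0, 183.2]
eef_rot: [0.139, 3.138, -0.008]
wrist_force: [-2.1, -4.4, 9.3]
finger_gap: 0.246
finger_force: 30.3
```

```bash
python3 - <<'E'
from plan import *
M,px=np.array([546.66,144.08]),np.array([.99623,-.08679]); py=np.array([-px[1],px[0]])
T=report(); q=T[:2,3]-M; print(q@px,q@py)
E
```

```text
[634.4 116.  183.2] tool y 84.93 [-0.02  1.04 -0.44  1.61  0.67  0.64  0.66] [-2.1 -4.4  9.3]
89.82127901962474 -20.407313925281212
```

Call:
step_arm([
  [0,0,-0.1,0,0,0],
  [0,0.08,-0.1,0,0,0],
  [0,0.16,-0.1,0,0,0],
  [0,0.2,-0.1,0,0,0],
  [0,0.2,-0.1,0,0,0],
  [0,0.2,-0.1,0,0,0],
])

```text
clock: 19.07
tool_pos: [634.6, 117.6, 183.3]
eef_rot: [0.137, 3.138, -0.009]
wrist_force: [0.0, -6.7, 5.6]
finger_gap: 0.245
finger_force: 30.5
```

```bash
python3 - <<'E'
from plan import *
M,px=np.array([546.66,144.08]),np.array([.99623,-.08679]); py=np.array([-px[1],px[0]])
T=report(); q=T[:2,3]-M; print(q@px,q@py)
E
```

```text
[634.6 117.6 183.3] tool y 85.0 [-0.02  1.04 -0.44  1.61  0.67  0.64  0.66] [ 0.  -6.7  5.6]
89.91894046066132 -18.713098248281604
```

Now at y about -18.7, on the pins. Release, rise and clear away.

Call:
step_arm([
  [0,0,0,0,0,0],
  [0,0,0,0,0,0],
  [0,0,0,0,0,0],
  [0,0,0,0,0,0],
  [0,0,-3,0,0,0],
  [0,0,-7,0,0,0],
  [0,0,-11,0,0,0],
  [0,0,-15,0,0,0],
  [0,0,-18,0,0,0],
  [0,0,-20,0,0,0],
], gripper=5)

```text
clock: 19.9
tool_pos: [634.4, 121.4, 387.0]
eef_rot: [0.134, 3.134, 0.004]
wrist_force: [0.9, -0.1, 0.2]
finger_gap: 0.586
finger_force: 0.0
```

Call:
step_arm([
  [4,-4,-3,0,0,0],
  [8,-8,-3,0,0,0],
  [12,-12,-3,0,0,0],
  [16,-12,-3,0,0,0],
  [16,-12,-3,0,0,0],
  [16,-12,-3,0,0,0],
  [16,-12,-3,0,0,0],
])

```text
clock: 20.48
tool_pos: [461.8, 13.7, 412.8]
eef_rot: [-0.135, -3.136, 0.003]
wrist_force: [1.0, 0.5, 0.1]
finger_gap: 0.586
finger_force: 0.0
```

```bash
python3 - <<'E'
from plan import *
T=report(); p,_=eyes.capture("top"); cv2.imwrite("pics/t10.png",p[:,:,::-1])
a,b,w,h=topface("top",p,(285,190,400,330)); print(w,h)
X=np.array([[588.28,142.23],[508.37,149.25]]); M,px,py=pinframe(X)
for q in (a,b): print("top",((q-M)@px).round(1),((q-M)@py).round(1))
print("short",topface("top",p,(185,235,215,300)))
c=eyes.calibration("wrist"); p,d=eyes.capture("wrist"); cv2.imwrite("pics/w10.png",p[:,:,::-1]); np.save("w10.npy",c,allow_pickle=True)
M,px=np.array([546.66,144.08]),np.array([.99623,-.08679]); py=np.array([-px[1],px[0]])
s=project("wrist",[[*(M+x*px),30] for x in (40,-40)],c); o,X=pins_top("wrist",p,s,r=11,vmin=190,c=c); print(X.round(1).tolist()); M,px,py=pinframe(X)
m=greymask(p,150,40)
for x in (-100,-85,-70,-60,-20,-10,0,10,20,55,65,75):
    uv=project("wrist",[[*(M+x*px-19*py),18]],c)[0]; u,v=uv.round().astype(int)
    if not(0<=v<480 and 30<u<610) or not m[v,u]: continue
    g=np.where(m[v,u-25:u+26]==0)[0]-25; lo=g[g<0].max()+1; hi=g[g>0].min()-1 
    q=ray("wrist",[(u+lo-.5,v),(u+hi+.5,v)],18,c)[:,:2]-M; print(x,(q@px).round(1),(q@py).round(1))
E
```

```text
[461.8  13.7 412.8] tool y 85.08 [ 0.3   0.53 -0.65  2.01  0.47  0.75  0.85] [1.  0.5 0.1]
219.76593017578125 21.589561462402344
top 109.4 -19.4
top -110.4 -18.8
short (array([435.60310441, 381.65405836]), array([555.00071639, 397.10405931]), 120.39307403564453, 22.657075881958008)
[[586.5, 140.6, 30.0], [506.9, 147.6, 30.0]]
-100 [-99.9 -99.9] [-29.6  -8.2]
-85 [-84.9 -84.9] [-30.2  -8.5]
-70 [-69.5 -69.6] [-29.9  -8.9]
-60 [-59.7 -59.8] [-30.   -8.9]
-20 [-20.1 -20.2] [-30.7  -8.9]
-10 [-9.6 -9.6] [-30.9  -8.9]
0 [0. 0.] [-30.1  -9. ]
10 [9.8 9.8] [-30.4  -9.1]
20 [19.7 19.7] [-30.6  -8.2]
55 [55.  54.9] [-19.5  -9.1]
```

View pics/w10.png

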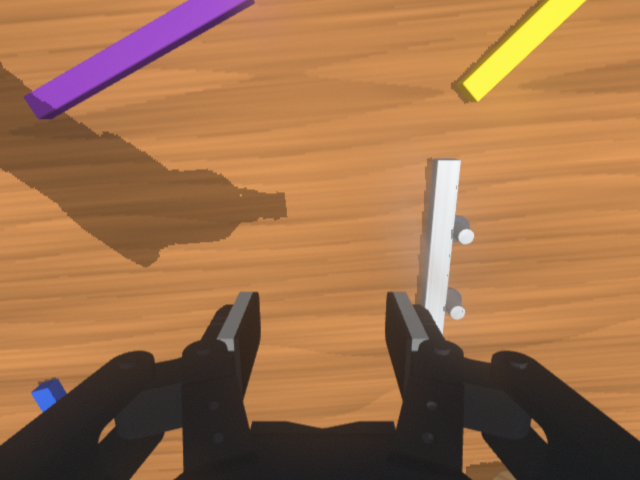

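The bar lies along both pins, at (465,236) and (457,312) px. Its ends are at x=+109.4 and -110.4, and its centre line is at y=-19.4 and -18.8, so it is touching within measurement. The short bar has not moved and the robot is clear, so I'm handing in.

```bash
python3 -c "from cell import env; print(env.hand_in())"
```

```text
the job is handed in; nothing more can be done
None
```

The long bar now lies along both pins, touching or within about 1 mm and centred to about 0.5 mm. I swung the far end in first, then the origin end, and the short bar has not moved. The second swing left the tip end about 1.5 mm off its pin, so I nudged it in before handing in at about 20.6 s of the 58 s limit.

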